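# Flip the used/clean marker of the fan-headed ultrasound probe

### The arm

A 6-joint arm with a two-finger parallel gripper is mounted at the origin on the work surface. World frame = base frame: x ahead of the robot, y to its left, z up, the work surface at z = 0. Lengths are in m, angles in rad, forces in N, time in s.
With the tool pointing down it reaches from about 0.325 to 0.85 m from the base axis. Payload 4.4 kg.
Tool frame: the origin (TCP) lies between the finger pads; the fingertips stand r.nose_length ahead of it and the grasp point (between the pads) lies 2 mm behind it (r.nose_length is the distance from the TCP to the fingertips, in m); z points along the fingers, y is the line along which they close (so a half turn about z gives the same grasp; the last joint's range is limited). The gripper opens to 94 mm and grips with 3 to 60 N. Pads are 16 mm wide; open, the fingers measure 119 mm over their backs; the gripper's body (75 mm by 177 mm) begins 78 mm behind the grasp point.
Start: joints at [-1.345, 0.207, 1.542, -0, 1.393, -0.15], TCP at [0.212, -0.535, 0.222] pointing down, gripper open.
Joint ranges: [-2.73, 2.73], [-0.86, 2.22], [0.23, 2.46], [-1.11, 4.25], [0.08, 2.63], [-2.82, 2.82]. Speed limits (rad/s): [2.79, 2.79, 3.14, 3.14, 3.14, 3.14].

### API

Orientations are given as a rotation vector (axis times angle).
In Python, from plant import r, viewer, job_done, nets gives the robot as it stands.
- The arm moves only by the tool play_rows, never from a script. Its argument "motion" is a list of rows, each a list of 3 entries, a list of its own where there are three numbers: the shift along the tool's x, y, z each as a share of 10 cm, from -1 to 1, then the turn, a rotation vector about the tool's x, y, z each as a share of 30 degrees, from -1 to 1, then the gripper's target within -1 to 1 (shut at 1, half-way at 0, fully open at -1). A call has 1 to 10 rows; each row is the pose to reach, as a shift and turn from the pose commanded when the call began, along the tool's axes at that moment; what a row does not reach only later rows make up. A row lasts 1/8 s, in which the tool goes at most 62.5 mm and 10.7 degrees, less where a joint would pass 70% of its speed; a pose out of reach is approached as far as the arm can. A call with a number of a shift or a turn outside -1 to 1 is refused whole. A call with a gripper value outside its range is refused whole. The fingers move at their own pace and stop on an object; the grip force is fixed at half the most. Time passes only in rows, so rows that repeat a pose let the fingers close. It gives the time, the measured TCP pose, the force, the opening and the grip force at its end, in the units of the state.
- r.get_obs(): the state, without advancing time (a new reading comes with each control period).
- viewer.grab_frame(name): name is "side" or "top"; returns a dict with "img" (400x640x3 uint8, blue, green, red), "mtx" (3x3 intrinsics, pixels), "R" (3x3) and "t" (3): a world point X has camera coordinates R X + t. Camera axes: x right, y down, z forward; pixel columns grow to the right and rows downward; lengths in m; the calibration is good to about 2 mm. A picture is of the moment at which its call begins. There is no depth.
- job_done(): hands the job in; it is judged then, once.
Trained networks look in the newest picture that a camera, given by its name, has taken for a name from the list of things; names that differ only in an ending like _2 or _b are one class to them, and where a whole thing is asked for, a point or a joint stands for the part that bears it (a point fixed in the world has none). Each returns a list of dicts, best first, with "confidence" (0 to 1); they miss things now and then, are a little off and sometimes report something else, mostly with a low value. They report only what shows in the picture. A call takes as long as a camera call.
- nets.cut_out(camera, name): "mask" (400x640 bool, what is visible of it) and "location" ([column, row] in pixels, amid what is visible of it).
- nets.mark_of(camera, name): "location" ([column, row] in pixels: a listed point, or the origin of a listed thing).
The state is a dict: "time_s": time; "joint_positions": joint angles; "qvel": joint speeds; "joint_efforts": joint torques, N m; "ee_pos": TCP position; "ee_rot": TCP orientation; "ft_force": force on the tool from outside, world axes, zero at the start; "wrist_torque": the same for the moment, N m; "grip_width": finger opening in m; "grip_force": force on a finger pad.
Only numpy, scipy, OpenCV 4.12 (cv2) and the standard library are available. Lean on these libraries where they do the work, as an engineer would, in place of code of your own. Each camera call takes 0.05 s, during which the arm holds its last target. There are 200 camera calls.

### The job

The broad fan-headed ultrasound probe has just been cleaned. With a fingertip, push the flip marker on its tray up and right over its pivot until it lies fully down on the other side, with its tick face up, then move clear. Do not pick anything up, and leave the probes, the other two markers and everything else on the desk as they are.

Things in the scene. Friction and masses are not known exactly. Their poses are not given: they have to be found in the camera images.
- tray_convex: Fixed white tray of the broad fan-headed probe and its flip marker; base 295 x 98 x 8 mm, from x = -45 to 250 mm. Origin on the desk straight below the marker's pivot; x runs along the tray from marker to probe (roughly away from the robot), y along the pivot, z up. Two cheeks, 62 mm high, at y = +-42.5 mm carry the pivot. The probe lies at x = 97 to 247 mm.
- pivot_convex (a point): Centre of that marker's pivot, 55 mm above the desk; axes as the tray's. Four rubber posts 10 mm thick at x = +-32, y = +-27 mm, tops 52 mm above the desk, stand under the marker's two lying places.
- flag_convex (a joint): Marker angle, rad: 0 = lying level toward tray -x (the robot's side), grey disc face up; pi/2 = upright; pi (hard stop) = lying level toward tray +x (the probe's side), grey tick face up. Starts at 0 to 0.12. Stiff hinge (0.03 N m): it stays where it is left and must be pushed the whole way; under 2 N at the free end moves it.
- lip_convex (a point): Middle of the marker's free edge. Marker: white plate 70 mm wide, 4 mm thick, 65 mm from pivot to bend, then a 36 mm lip bent 55 degrees to the disc side. At joint 0 the lip slopes up and outward, this edge 86 mm from the pivot toward tray -x and 29 mm above it, overhanging the base with about 50 mm free below; at pi it points out and down.
- probe_convex: The broad fan-headed probe, loose white wireless ultrasound probe about 140 mm long and 26 mm thick lying on its tray; handle 32 mm wide toward the marker; head is a 64 mm wide round disc-like fan at the +x end, wider than the handle. Origin under its middle, x along it. Bystander: leave it.
- tray_linear: Fixed white tray of the flat straight-headed probe and its flip marker; base 295 x 98 x 8 mm, from x = -45 to 250 mm. Origin on the desk straight below the marker's pivot; x runs along the tray from marker to probe (roughly away from the robot), y along the pivot, z up. Two cheeks, 62 mm high, at y = +-42.5 mm carry the pivot. The probe lies at x = 97 to 247 mm.
- pivot_linear (a point): Centre of that marker's pivot, 55 mm above the desk; axes as the tray's. Four rubber posts 10 mm thick at x = +-32, y = +-27 mm, tops 52 mm above the desk, stand under the marker's two lying places.
- flag_linear (a joint): Marker angle, rad: 0 = lying level toward tray -x (the robot's side), grey disc face up; pi/2 = upright; pi (hard stop) = lying level toward tray +x (the probe's side), grey tick face up. Starts at pi. Stiff hinge (0.03 N m): it stays where it is left and must be pushed the whole way; under 2 N at the free end moves it.
- lip_linear (a point): Middle of the marker's free edge. Marker: white plate 70 mm wide, 4 mm thick, 65 mm from pivot to bend, then a 36 mm lip bent 55 degrees to the disc side. At joint 0 the lip slopes up and outward, this edge 86 mm from the pivot toward tray -x and 29 mm above it, overhanging the base with about 50 mm free below; at pi it points out and down.
- probe_linear: The flat straight-headed probe, loose white wireless ultrasound probe about 140 mm long and 26 mm thick lying on its tray; handle 32 mm wide toward the marker; head is a 48 mm wide square-ended block at the +x end. Origin under its middle, x along it. Bystander: leave it.
- tray_slim: Fixed white tray of the slim probe and its flip marker; base 295 x 98 x 8 mm, from x = -45 to 250 mm. Origin on the desk straight below the marker's pivot; x runs along the tray from marker to probe (roughly away from the robot), y along the pivot, z up. Two cheeks, 62 mm high, at y = +-42.5 mm carry the pivot. The probe lies at x = 97 to 247 mm.
- pivot_slim (a point): Centre of that marker's pivot, 55 mm above the desk; axes as the tray's. Four rubber posts 10 mm thick at x = +-32, y = +-27 mm, tops 52 mm above the desk, stand under the marker's two lying places.
- flag_slim (a joint): Marker angle, rad: 0 = lying level toward tray -x (the robot's side), grey disc face up; pi/2 = upright; pi (hard stop) = lying level toward tray +x (the probe's side), grey tick face up. Starts at 0 to 0.05. Stiff hinge (0.03 N m): it stays where it is left and must be pushed the whole way; under 2 N at the free end moves it.
- lip_slim (a point): Middle of the marker's free edge. Marker: white plate 70 mm wide, 4 mm thick, 65 mm from pivot to bend, then a 36 mm lip bent 55 degrees to the disc side. At joint 0 the lip slopes up and outward, this edge 86 mm from the pivot toward tray -x and 29 mm above it, overhanging the base with about 50 mm free below; at pi it points out and down.
- probe_slim: The slim probe, loose white wireless ultrasound probe about 140 mm long and 26 mm thick lying on its tray; handle 32 mm wide toward the marker; thin 17 mm rod with a small ball tip at the +x end. Origin under its middle, x along it. Bystander: leave it.
- tape_roll: Roll of clear tape lying flat between two trays, 48 mm across, 19 mm high. Loose bystander, origin under its centre.
- stapler: Blue and black stapler between two trays, 85 x 26 x 28 mm. Loose bystander, origin under its centre.
- gel_bottle: White gel bottle standing, 54 mm across, 160 mm high. Loose bystander, origin under its centre.
- wipes_tub: White wipes tub with a lid, 84 mm across, 130 mm high. Loose bystander, origin under its centre.
- tissue_box: Cardboard tissue box 110 x 110 x 110 mm. Loose bystander, origin under its centre.
- mouse: Black computer mouse 100 x 58 x 28 mm. Loose bystander, origin under its centre.
- pen_cup: Clear pen cup with pens, 76 mm across, pens up to 136 mm high. Loose bystander, origin under its centre.

How it is judged:
By the outcome, as a careful person would: the job done as asked, in the order asked, and still so for the second after the job is handed in, with the robot touching nothing.
It also fails if it takes over 40 s, if anything falls off the work surface, if the arm or the gripper's body presses on something with over 40 N, if the wrist force passes 120 N, or if a joint passes its speed limit or range.

## Working session

There is one attempt and no reset: what is moved stays moved. The work goes in short steps, Python scripts to look and compute and a tool call to move; the robot and the scene stay as the last step left them, time stands still between calls to the robot, and variables do not carry over. Pictures are saved under pics/ and viewed, at most 10 in all, crops included, and the job is handed in when it is done.

Besides the shell and the picture viewer there is one more tool, called after ">>>" by a JSON object that holds its "api" and its "payload". play_rows: Moves the arm, as the interface text tells. Shift numbers are shares of 10 cm and turn numbers shares of 30 degrees, none past 1 either way. Its arguments: {"type":"object","properties":{"motion":{"type":"array"}},"required":["motion"]}

```bash
mkdir -p pics
cat > h.py <<'E'
from plant import r, viewer, job_done, nets
import numpy as np, cv2
from scipy.optimize import least_squares
from scipy.spatial.transform import Rotation as Ro
def proj(f,X):
    c=f["R"]@np.asarray(X,float)+np.ravel(f["t"]); p=f["mtx"]@c; return p[:2]/p[2]
def onz(f,uv,z):
    d=f["R"].T@np.linalg.inv(f["mtx"])@np.array([uv[0],uv[1],1.]); o=-f["R"].T@np.ravel(f["t"])
    return o+d*(z-o[2])/d[2]
E
python3 - <<'E'
from h import *
print(r.nose_length); o=r.get_obs(); print(o["time_s"],o["ee_pos"],o["ee_rot"],o["grip_width"])
for c in("side","top"):
    f=viewer.grab_frame(c); cv2.imwrite(f"pics/{c}0.png",f["img"]); print(c,-f["R"].T@np.ravel(f["t"]))
    for n,z in(("pivot_convex",.055),("pivot_linear",.055),("pivot_slim",.055),("tray_convex",0),("probe_convex",.008),("probe_linear",.008),("probe_slim",.008),("lip_convex",.084)):
        for d in nets.mark_of(c,n)[:3]:
            print(n,np.round(d["location"]),round(d["confidence"],2),np.round(onz(f,d["location"],z),3))
E
```

```text
0.017
0.0 [ 0.21137001 -0.533927    0.22131606] [-3.08380421e+00 -5.87968990e-01  1.75295738e-04] 0.09388776170830046
side [0.35267565 0.76500983 0.88285985]
pivot_convex [296. 253.] 0.56 [0.562 0.244 0.055]
pivot_convex [345. 111.] 0.15 [ 0.577 -0.394  0.055]
pivot_linear [302. 180.] 0.7 [ 0.625 -0.013  0.055]
pivot_slim [360. 137.] 0.97 [ 0.494 -0.261  0.055]
pivot_slim [315. 143.] 0.57 [ 0.636 -0.192  0.055]
pivot_slim [398. 121.] 0.25 [ 0.384 -0.384  0.055]
tray_convex [295. 263.] 0.69 [0.568 0.241 0.   ]
probe_convex [240. 246.] 0.68 [0.732 0.233 0.008]
probe_convex [294. 251.] 0.63 [0.581 0.211 0.008]
probe_linear [253. 178.] 0.56 [ 0.795 -0.023  0.008]
probe_slim [311. 144.] 0.71 [ 0.662 -0.236  0.008]
lip_convex [324. 254.] 0.97 [0.485 0.246 0.084]
top [0.36131046 0.05064399 1.43123697]
pivot_convex [260. 214.] 0.73 [0.492 0.248 0.055]
pivot_convex [264. 194.] 0.57 [0.562 0.232 0.055]
pivot_linear [332. 176.] 0.82 [ 0.62  -0.     0.055]
pivot_slim [402. 211.] 0.59 [ 0.496 -0.238  0.055]
pivot_slim [402. 213.] 0.16 [ 0.487 -0.237  0.055]
tray_convex [262. 192.] 0.95 [0.576 0.246 0.   ]
tray_convex [207. 178.] 0.25 [0.631 0.445 0.   ]
tray_convex [412. 234.] 0.19 [ 0.419 -0.278  0.   ]
probe_convex [264. 146.] 0.89 [0.743 0.24  0.008]
probe_convex [462. 185.] 0.45 [ 0.586 -0.46   0.008]
probe_convex [209. 252.] 0.23 [0.367 0.431 0.008]
probe_linear [338. 130.] 0.66 [ 0.797 -0.029  0.008]
probe_slim [394. 164.] 0.78 [ 0.668 -0.227  0.008]
lip_convex [294. 190.] 0.31 [0.567 0.128 0.084]
```

View pics/side0.png

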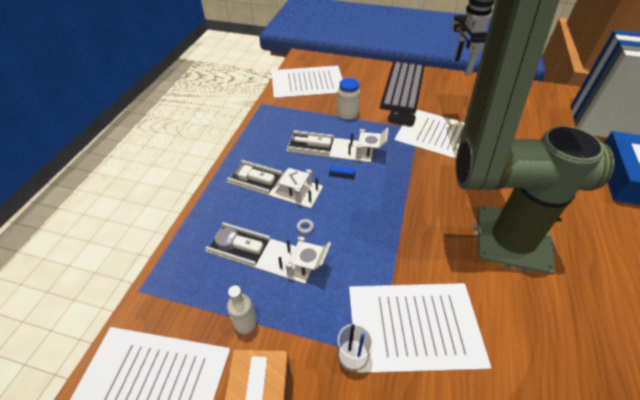

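View pics/top0.png

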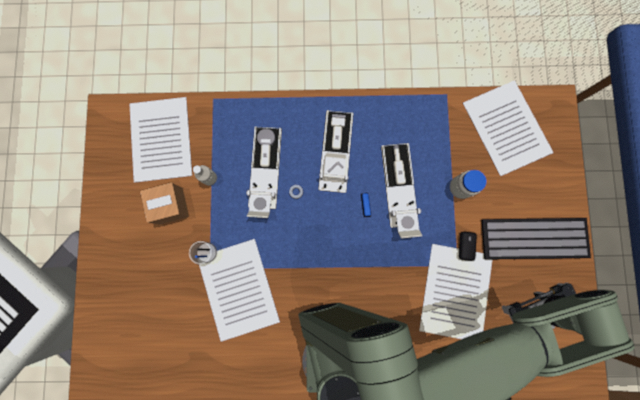

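The target is the left tray in the top view: fan head near (265,135), marker disc at (260,204). The side view shows it at (240,245), with the lip near (325,254). I'll fix the tray pose with a model overlay.

```bash
cat >> h.py <<'E'
def T(p,X): # p=x,y,yaw ; X tray coords
    c,s=np.cos(p[2]),np.sin(p[2]); X=np.asarray(X,float); return np.array([p[0]+c*X[0]-s*X[1],p[1]+s*X[0]+c*X[1],X[2]])
def flag(q,s,y=0): # marker points: s='b' bend, 'e' edge
    P={'b':(-.065,0),'e':(-.086,.029)}[s]; c,t=np.cos(q),np.sin(q)
    return (P[0]*c+P[1]*t, y, .055-P[0]*t+P[1]*c)
E
python3 - <<'E'
from h import *
fs={c:viewer.grab_frame(c) for c in("side","top")}
obs=[]
for c in fs:
    for n,X in(("tray_convex",(0,0,0)),("probe_convex",(.172,0,.008))):
        d=nets.mark_of(c,n)[0]; obs.append((fs[c],d["location"],X))
g=least_squares(lambda p:np.concatenate([proj(f,T(p,X))-u for f,u,X in obs]),[.57,.24,0],loss="soft_l1")
p=g.x; print(p,g.fun.round(1))
ims=[]
for c,(x0,y0) in(("side",(195,205)),("top",(205,110))):
    f=fs[c]; k=4; w,h=(150,110) if c=="side" else (100,120)
    im=cv2.resize(f["img"][y0:y0+h,x0:x0+w],None,fx=k,fy=k,interpolation=cv2.INTER_CUBIC)
    def L(pts,col): cv2.polylines(im,[np.int32([(proj(f,T(p,X))-(x0,y0)+.5)*k for X in pts])],True,col,1)
    L([(a,b,.008) for a,b in((-.045,-.049),(.25,-.049),(.25,.049),(-.045,.049))],(0,0,255))
    L([(0,-.0425,.055),(0,.0425,.055)],(0,255,0))
    q=.06; L([(0,-.035,.055),flag(q,'b',-.035),flag(q,'e',-.035),flag(q,'e',.035),flag(q,'b',.035),(0,.035,.055)],(255,0,255))
    ims.append(im)
H=max(i.shape[0] for i in ims)
for c,i in zip(fs,ims): print(i.shape); cv2.imwrite(f"pics/ov_{c}.png",i)
E
```

```text
[ 0.56305129  0.24781953 -0.06729817] [ 0.2 -1.5  0.8  1.3 -3.  -0.7  0.5 -0.4]
(440, 600, 3)
(480, 400, 3)
```

View pics/ov_top.png

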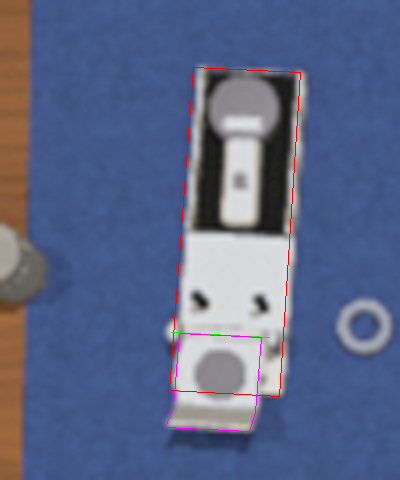

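View pics/ov_side.png

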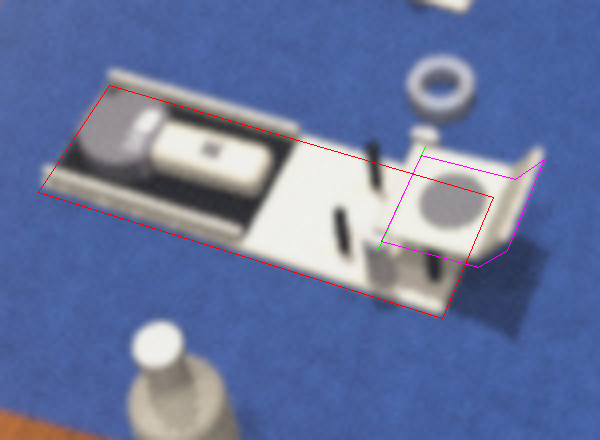

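The overlay matches the tray in both views to about 3 mm. Pivot is at about (0.562, 0.245), yaw about -0.067, and the marker lies near 0.1 rad. I'll go round at height with the gripper shut, to a point in front of the lip.

>>> {"api": "play_rows", "payload": {"motion": [[[0.4, -0.5, 0], [0, 0, 0], 1], [[0.75, -1, 0], [0, 0, 0], 1], [[0.75, -1, 0], [0, 0, 0], 1]]}}

```text
time_s: 1.58
ee_pos: [0.2449, -0.4098, 0.2213]
ee_rot: [-3.082, -0.593, 0.0]
ft_force: [0.4, -0.2, -0.2]
grip_width: 0.0674
grip_force: 0.0
```

>>> {"api": "play_rows", "payload": {"motion": [[[0.4, -0.5, 0], [0, 0, 0], 1], [[0.75, -1, 0], [0, 0, 0], 1], [[0.75, -1, 0], [0, 0, 0], 1]]}}

```text
time_s: 1.95
ee_pos: [0.278, -0.2915, 0.2226]
ee_rot: [3.084, 0.595, 0.001]
ft_force: [-0.5, -0.9, 0.1]
grip_width: 0.0373
grip_force: 0.0
```

>>> {"api": "play_rows", "payload": {"motion": [[[0.4, -0.5, 0], [0, 0, 0], 1], [[0.75, -1, 0], [0, 0, 0], 1], [[0.75, -1, 0], [0, 0, 0], 1]]}}

```text
time_s: 2.33
ee_pos: [0.3116, -0.1717, 0.223]
ee_rot: [3.083, 0.597, 0.002]
ft_force: [-0.2, -0.8, 1.0]
grip_width: 0.0074
grip_force: 0.0
```

>>> {"api": "play_rows", "payload": {"motion": [[[0.4, -0.5, 0], [0, 0, 0], 1], [[0.75, -1, 0], [0, 0, 0], 1], [[0.75, -1, 0], [0, 0, 0], 1]]}}

```text
time_s: 2.7
ee_pos: [0.3449, -0.0509, 0.2231]
ee_rot: [3.083, 0.6, 0.002]
ft_force: [0.8, -1.0, -0.7]
grip_width: 0.0008
grip_force: 0.0
```

>>> {"api": "play_rows", "payload": {"motion": [[[0.4, -0.5, 0], [0, 0, 0], 1], [[0.75, -1, 0], [0, 0, 0], 1], [[0.75, -1, 0], [0, 0, 0], 1]]}}

```text
time_s: 3.08
ee_pos: [0.3782, 0.0692, 0.2229]
ee_rot: [3.084, 0.596, 0.001]
ft_force: [-0.0, -0.1, 0.4]
grip_width: 0.0006
grip_force: 0.0
```

>>> {"api": "play_rows", "payload": {"motion": [[[0.4, -0.5, 0], [0, 0, 0.3], 1], [[0.75, -1, 0], [0, 0, 0.6], 1], [[0.75, -1, 0], [0, 0, 0.85], 1], [[0.75, -1, 0], [0, 0, 0.85], 1], [[0.75, -1, 0], [0, 0, 0.85], 1]]}}

```text
time_s: 3.7
ee_pos: [0.4102, 0.1864, 0.2223]
ee_rot: [3.139, -0.109, -0.0]
ft_force: [-0.1, -0.1, 0.3]
grip_width: 0.0004
grip_force: 0.0
```

```bash
cat >> h.py <<'E'
P=[.562,.245,-.067]
def where():
    o=r.get_obs(); Rm=Ro.from_rotvec(o["ee_rot"]).as_matrix(); tip=o["ee_pos"]+Rm[:,2]*r.nose_length
    c,s=np.cos(P[2]),np.sin(P[2]); d=tip-[P[0],P[1],0]
    print("t",round(o["time_s"],2),"tip in tray",np.round([c*d[0]+s*d[1],-s*d[0]+c*d[1],tip[2]],4),"toolx yaw",round(np.arctan2(Rm[1,0],Rm[0,0]),3),"F",np.round(o["ft_force"],1),"q",np.round(o["joint_positions"],2))
E
python3 -c "from h import *; where()"
```

```text
t 3.7 tip in tray [-0.1475 -0.0687  0.2053] toolx yaw -0.07 F [-0.1 -0.1  0.3] q [ 0.23 -0.06  1.83 -0.    1.38  1.88]
```

>>> {"api": "play_rows", "payload": {"motion": [[[0.1, -0.4, 0], [0, 0, 0], 1], [[0.1, -0.69, 0.3], [0, 0, 0], 1], [[0.1, -0.69, 0.8], [0, 0, 0], 1], [[0.1, -0.69, 1], [0, 0, 0], 1], [[0.1, -0.69, 1], [0, 0, 0], 1]]}}

```text
time_s: 4.32
ee_pos: [0.4229, 0.2547, 0.1207]
ee_rot: [3.137, -0.109, -0.006]
ft_force: [-0.4, 0.4, 0.8]
grip_width: 0.0003
grip_force: 0.0
```

>>> {"api": "play_rows", "payload": {"motion": [[[0, 0, 0.2], [0, 0, 0], 1], [[0, 0, 0.4], [0, 0, 0], 1], [[0, 0, 0.4], [0, 0, 0], 1], [[0, 0, 0.4], [0, 0, 0], 1]]}}

```text
time_s: 4.82
ee_pos: [0.4254, 0.2569, 0.0841]
ee_rot: [-3.139, 0.108, -0.004]
ft_force: [-0.2, 0.2, -0.5]
grip_width: 0.0007
grip_force: 0.0
```

Run:
```python
from h import *
where()
f=viewer.grab_frame("side"); cv2.imwrite("pics/s1.png",cv2.resize(f["img"][160:310,220:420],None,fx=4,fy=4,interpolation=cv2.INTER_CUBIC))
```

```text
t 4.83 tip in tray [-0.137   0.0027  0.0671] toolx yaw -0.069 F [-0.2  0.2 -0.5] q [ 0.37  0.21  1.86 -0.    1.08  2.01]
```

View pics/s1.png

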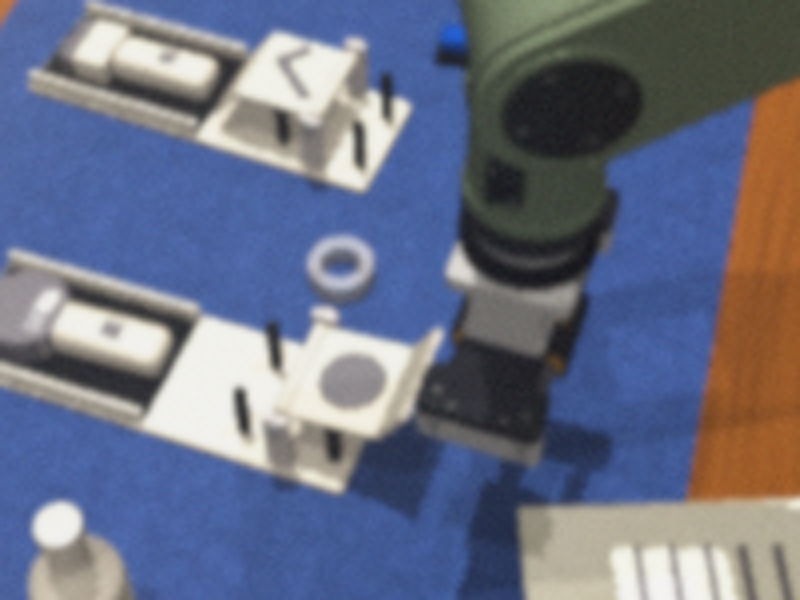

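The gripper body stands just in front of the lip (edge near (440,335)), with the fingertips at lip height and clear of everything. Now I'll push forward and slightly up.

>>> {"api": "play_rows", "payload": {"motion": [[[0.25, 0, 0], [0, 0, 0], 1], [[0.45, 0, 0], [0, 0, 0], 1], [[0.55, 0, -0.03], [0, 0, 0], 1], [[0.65, 0, -0.08], [0, 0, 0], 1], [[0.75, 0, -0.13], [0, 0, 0], 1], [[0.85, 0, -0.18], [0, 0, 0], 1], [[0.95, 0, -0.2], [0, 0, 0], 1], [[0.95, 0, -0.2], [0, 0, 0], 1]]}}

```text
time_s: 5.88
ee_pos: [0.4829, 0.2532, 0.0998]
ee_rot: [3.132, -0.103, -0.125]
ft_force: [-77.5, 5.8, 54.7]
grip_width: 0.0005
grip_force: 41.2
```

Run:
```python
from h import *
where()
f=viewer.grab_frame("side"); cv2.imwrite("pics/s2.png",cv2.resize(f["img"][160:310,200:400],None,fx=4,fy=4,interpolation=cv2.INTER_CUBIC))
```

```text
t 5.88 tip in tray [-0.0808  0.0028  0.0829] toolx yaw -0.066 F [-77.5   5.8  54.7] q [0.31 0.32 1.67 0.02 1.23 1.94]
```

View pics/s2.png

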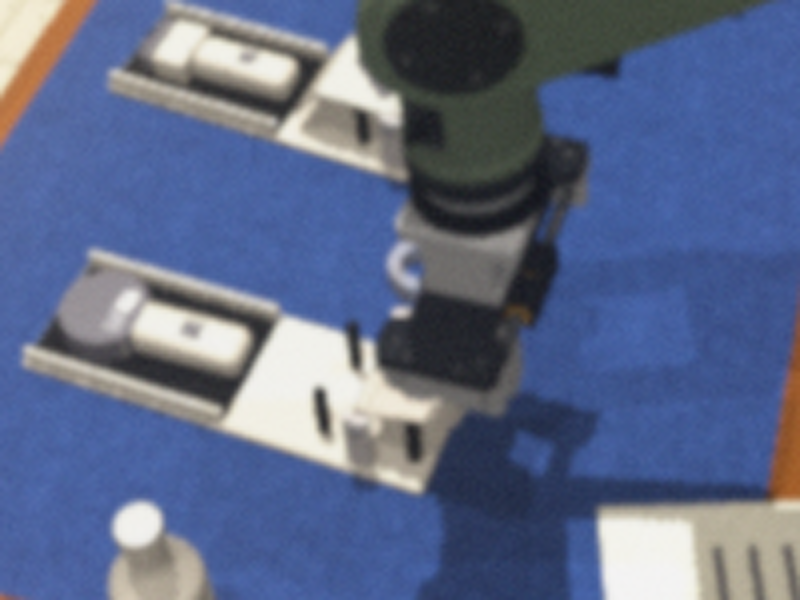

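The force of about 95 N, with an upward part, suggests the lip edge rose into a wider part above the fingertips. I'll back off and look at the marker again.

>>> {"api": "play_rows", "payload": {"motion": [[[-0.4, 0, 0], [0, 0, 0], 1], [[-0.8, 0, 0], [0, 0, 0], 1], [[-1, 0, 0], [0, 0, 0], 1], [[-1, 0, 0], [0, 0, 0], 1]]}}

```text
time_s: 6.42
ee_pos: [0.4183, 0.2577, 0.1034]
ee_rot: [-3.139, 0.105, -0.002]
ft_force: [1.0, 0.0, -0.6]
grip_width: 0.0006
grip_force: 0.0
```

Run:
```python
from h import *
where()
f=viewer.grab_frame("side"); a=cv2.resize(f["img"][205:305,260:390],None,fx=3,fy=3,interpolation=cv2.INTER_CUBIC)
f=viewer.grab_frame("top"); b=cv2.resize(f["img"][160:260,220:350],None,fx=3,fy=3,interpolation=cv2.INTER_CUBIC)
cv2.imwrite("pics/s3.png",np.hstack([a,b]))
```

```text
t 6.42 tip in tray [-0.1442  0.003   0.0864] toolx yaw -0.067 F [ 1.   0.  -0.6] q [ 0.38  0.17  1.86 -0.    1.12  2.01]
```

View pics/s3.png

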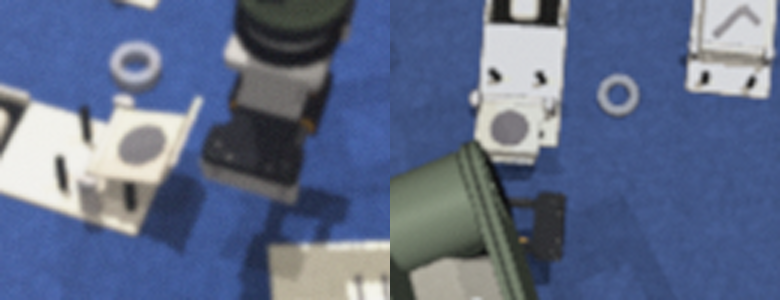

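The marker is now partly raised, with its far lip corner near (326.7,238.3) in the side image. I'll compute its angle from that.

Run:
```python
from h import *
f=viewer.grab_frame("side")
for q in np.arange(0,.8,.1):
    print(round(q,1),[np.round(proj(f,T(P,flag(q,s,y))),1).tolist() for s,y in(('e',-.035),('e',.035),('b',-.035),('b',.035))], np.round(flag(q,'e'),3))
```

```text
0.0 [[331.9, 245.1], [322.9, 267.6], [324.0, 249.3], [314.9, 271.5]] [-0.086  0.     0.084]
0.1 [[330.7, 242.8], [321.6, 265.3], [323.9, 247.9], [314.7, 270.0]] [-0.083  0.     0.092]
0.2 [[329.2, 240.4], [320.0, 263.0], [323.5, 246.3], [314.3, 268.5]] [-0.079  0.     0.101]
0.3 [[327.4, 238.1], [318.0, 260.7], [323.0, 244.8], [313.7, 267.0]] [-0.074  0.     0.108]
0.4 [[325.2, 235.8], [315.8, 258.4], [322.1, 243.1], [312.8, 265.4]] [-0.068  0.     0.115]
0.5 [[322.8, 233.6], [313.2, 256.1], [321.1, 241.5], [311.7, 263.8]] [-0.062  0.     0.122]
0.6 [[320.2, 231.4], [310.4, 253.9], [319.8, 239.9], [310.3, 262.1]] [-0.055  0.     0.127]
0.7 [[317.3, 229.3], [307.3, 251.8], [318.4, 238.2], [308.7, 260.5]] [-0.047  0.     0.133]
```

The marker stands at about 0.3 rad. The vertical finger jammed on the lip edge, because the force ratio means friction of about 0.7. I'll tilt the tool 45° so the fingertip reaches under the bend and follows the marker's arc.

>>> {"api": "play_rows", "payload": {"motion": [[[-0.1, 0, 0], [0, 0.3, 0], 1], [[-0.1, 0, 0], [0, 0.6, 0], 1], [[-0.1, 0, 0], [0, 0.9, 0], 1], [[-0.1, 0, 0], [0, 1, 0], 1], [[-0.1, 0, 0], [0, 1, 0], 1]]}}

```text
time_s: 7.2
ee_pos: [0.4087, 0.258, 0.1021]
ee_rot: [3.016, -0.101, 0.806]
ft_force: [0.1, -0.1, 0.3]
grip_width: 0.0005
grip_force: 0.0
```

>>> {"api": "play_rows", "payload": {"motion": [[[0, 0, 0], [0, 0.3, 0], 1], [[0, 0, 0], [0, 0.5, 0], 1], [[0, 0, 0], [0, 0.5, 0], 1], [[0, 0, 0], [0, 0.5, 0], 1]]}}

```text
time_s: 7.7
ee_pos: [0.4216, 0.231, 0.1384]
ee_rot: [-2.937, 0.053, -1.111]
ft_force: [0.5, -0.6, -0.9]
grip_width: 0.0005
grip_force: 0.0
```

```bash
cat >> h.py <<'E'
def plan(Ks):
    o=r.get_obs(); Rm=Ro.from_rotvec(o["ee_rot"]).as_matrix(); tip=o["ee_pos"]+Rm[:,2]*r.nose_length
    for K in Ks: print(K,np.round(Rm.T@(T(P,(K[0],0,K[1]))-tip)/.1,2))
E
python3 - <<'E'
from h import *
where(); o=r.get_obs(); print(Ro.from_rotvec(o["ee_rot"]).as_matrix()[:,2])
plan([(-.105,.06),(-.08,.056),(-.0636,.0651),(-.0563,.0815),(-.0446,.095),(-.0293,.1045),(-.012,.109)])
E
```

```text
t 7.7 tip in tray [-0.1279 -0.0228  0.1257] toolx yaw -0.043 F [ 0.5 -0.6 -0.9] q [ 0.57 -0.15  2.3  -0.84  0.51  2.82]
[ 0.66154069 -0.0104606  -0.74983631]
(-0.105, 0.06) [-0.26 -0.21  0.65]
(-0.08, 0.056) [-0.1  -0.2   0.85]
(-0.0636, 0.0651) [ 0.09 -0.2   0.89]
(-0.0563, 0.0815) [ 0.25 -0.2   0.81]
(-0.0446, 0.095) [ 0.43 -0.19  0.79]
(-0.0293, 0.1045) [ 0.6  -0.19  0.82]
(-0.012, 0.109) [ 0.76 -0.18  0.9 ]
```

Joint 6 has hit its limit, so I'll turn the tool toward the arm's radial plane to relieve it.

>>> {"api": "play_rows", "payload": {"motion": [[[0, -0.1, 0], [0.2, 0, -0.22], 1], [[0, -0.2, 0], [0.4, 0, -0.45], 1], [[0, -0.2, 0], [0.4, 0, -0.45], 1], [[0, -0.2, 0], [0.4, 0, -0.45], 1]]}}

```text
time_s: 8.2
ee_pos: [0.422, 0.2506, 0.1381]
ee_rot: [-2.807, -0.396, -1.064]
ft_force: [-0.0, 0.9, -0.1]
grip_width: 0.0005
grip_force: 0.0
```

Run:
```python
from h import *
where(); o=r.get_obs(); print(Ro.from_rotvec(o["ee_rot"]).as_matrix()[:,2])
plan([(-.115,.06),(-.08,.056),(-.0636,.0651),(-.0563,.0815),(-.0446,.095),(-.0293,.1045),(-.012,.109)])
```

```text
t 8.2 tip in tray [-0.1296  0.0003  0.1254] toolx yaw 0.273 F [-0.   0.9 -0.1] q [ 0.41 -0.22  2.36 -0.24  0.29  1.9 ]
[ 0.6343959   0.19668578 -0.74756709]
(-0.115, 0.06) [-0.33  0.06  0.58]
(-0.08, 0.056) [-0.11  0.18  0.83]
(-0.0636, 0.0651) [0.06 0.24 0.86]
(-0.0563, 0.0815) [0.22 0.26 0.78]
(-0.0446, 0.095) [0.4  0.3  0.75]
(-0.0293, 0.1045) [0.57 0.35 0.78]
(-0.012, 0.109) [0.72 0.41 0.85]
```

>>> {"api": "play_rows", "payload": {"motion": [[[-0.17, 0.03, 0.3], [0, 0, 0], 1], [[-0.33, 0.06, 0.58], [0, 0, 0], 1], [[-0.33, 0.06, 0.58], [0, 0, 0], 1], [[-0.33, 0.06, 0.58], [0, 0, 0], 1]]}}

```text
time_s: 8.7
ee_pos: [0.4356, 0.25, 0.0722]
ee_rot: [-2.812, -0.397, -1.06]
ft_force: [-0.3, -0.6, 0.5]
grip_width: 0.0005
grip_force: 0.0
```

Run:
```python
from h import *
where(); o=r.get_obs(); print(Ro.from_rotvec(o["ee_rot"]).as_matrix()[:,2])
plan([(-.08,.056),(-.0636,.0651),(-.0563,.0815),(-.0446,.095),(-.0293,.1045),(-.012,.109),(.006,.108)])
```

```text
t 8.7 tip in tray [-0.116   0.0006  0.0594] toolx yaw 0.275 F [-0.3 -0.6  0.5] q [ 0.39  0.    2.36 -0.8   0.08  2.46]
[ 0.6321429   0.1933343  -0.75034472]
(-0.08, 0.056) [0.23 0.13 0.25]
(-0.0636, 0.0651) [0.41 0.19 0.28]
(-0.0563, 0.0815) [0.57 0.21 0.2 ]
(-0.0446, 0.095) [0.74 0.25 0.17]
(-0.0293, 0.1045) [0.91 0.3  0.2 ]
(-0.012, 0.109) [1.06 0.36 0.27]
(0.006, 0.108) [1.18 0.42 0.39]
```

>>> {"api": "play_rows", "payload": {"motion": [[[0.12, 0.07, 0.13], [0, 0, 0], 1], [[0.23, 0.13, 0.25], [0, 0, 0], 1], [[0.32, 0.16, 0.27], [0, 0, 0], 1], [[0.41, 0.19, 0.28], [0, 0, 0], 1], [[0.49, 0.2, 0.24], [0, 0, 0], 1], [[0.57, 0.21, 0.2], [0, 0, 0], 1], [[0.57, 0.21, 0.2], [0, 0, 0], 1]]}}

```text
time_s: 9.57
ee_pos: [0.4966, 0.2461, 0.098]
ee_rot: [-2.807, -0.396, -1.068]
ft_force: [0.5, 0.5, -0.5]
grip_width: 0.0003
grip_force: 0.0
```

Run:
```python
from h import *
where()
plan([(-.0446,.095),(-.0293,.1045),(-.012,.109),(.006,.108),(.023,.102),(.041,.096)])
f=viewer.grab_frame("side"); a=cv2.resize(f["img"][190:300,240:370],None,fx=4,fy=4,interpolation=cv2.INTER_CUBIC)
cv2.imwrite("pics/s4.png",a)
```

```text
t 9.57 tip in tray [-0.0548  0.0007  0.0854] toolx yaw 0.274 F [ 0.5  0.5 -0.5] q [ 0.31  0.03  2.25 -0.05  0.13  1.64]
(-0.0446, 0.095) [ 0.13  0.04 -0.01]
(-0.0293, 0.1045) [0.3  0.09 0.01]
(-0.012, 0.109) [0.46 0.15 0.09]
(0.006, 0.108) [0.58 0.21 0.21]
(0.023, 0.102) [0.66 0.27 0.36]
(0.041, 0.096) [0.74 0.34 0.51]
```

View pics/s4.png

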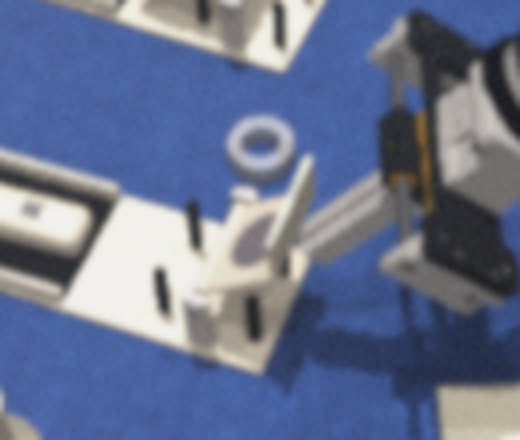

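The fingertip sits under the bend at about (300,255), and the plate is clearly raised with almost no force. I'll carry on along the arc over the top.

>>> {"api": "play_rows", "payload": {"motion": [[[0.07, 0.02, 0], [0, 0, 0], 1], [[0.13, 0.04, -0.01], [0, 0, 0], 1], [[0.22, 0.06, 0], [0, 0, 0], 1], [[0.3, 0.09, 0.01], [0, 0, 0], 1], [[0.38, 0.12, 0.05], [0, 0, 0], 1], [[0.46, 0.15, 0.09], [0, 0, 0], 1], [[0.52, 0.18, 0.15], [0, 0, 0], 1], [[0.58, 0.21, 0.21], [0, 0, 0], 1], [[0.58, 0.21, 0.21], [0, 0, 0], 1]]}}

```text
time_s: 10.75
ee_pos: [0.5566, 0.241, 0.1185]
ee_rot: [-2.81, -0.396, -1.063]
ft_force: [-0.5, -0.2, -0.3]
grip_width: 0.0003
grip_force: 0.0
```

Run:
```python
from h import *
where()
plan([(.023,.102),(.041,.096),(.05,.084),(.055,.07),(.0557,.0627),(.056,.058)])
f=viewer.grab_frame("side"); a=cv2.resize(f["img"][190:300,240:370],None,fx=4,fy=4,interpolation=cv2.INTER_CUBIC)
cv2.imwrite("pics/s5.png",a)
```

```text
t 10.75 tip in tray [ 0.0054 -0.0003  0.1058] toolx yaw 0.274 F [-0.5 -0.2 -0.3] q [0.25 0.09 2.13 0.16 0.21 1.4 ]
(0.023, 0.102) [0.1  0.06 0.14]
(0.041, 0.096) [0.19 0.12 0.29]
(0.05, 0.084) [0.17 0.15 0.44]
(0.055, 0.07) [0.11 0.17 0.58]
(0.0557, 0.0627) [0.07 0.17 0.63]
(0.056, 0.058) [0.04 0.18 0.67]
```

View pics/s5.png

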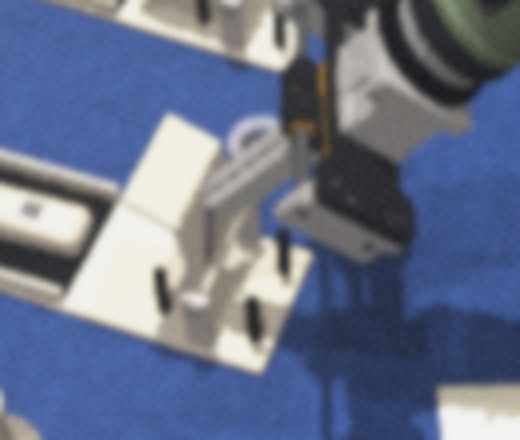

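The marker is past upright with the finger behind the plate at about (215,205). Now I'll push it down.

>>> {"api": "play_rows", "payload": {"motion": [[[0.1, 0.06, 0.14], [0, 0, 0], 1], [[0.15, 0.09, 0.22], [0, 0, 0], 1], [[0.19, 0.12, 0.29], [0, 0, 0], 1], [[0.18, 0.14, 0.37], [0, 0, 0], 1], [[0.17, 0.15, 0.44], [0, 0, 0], 1], [[0.14, 0.16, 0.51], [0, 0, 0], 1], [[0.11, 0.17, 0.58], [0, 0, 0], 1], [[0.07, 0.17, 0.63], [0, 0, 0], 1], [[0.07, 0.17, 0.63], [0, 0, 0], 1]]}}

```text
time_s: 11.92
ee_pos: [0.6059, 0.2385, 0.0757]
ee_rot: [-2.81, -0.396, -1.063]
ft_force: [-0.7, -0.9, 1.4]
grip_width: 0.0006
grip_force: 0.6
```

Run:
```python
from h import *
where()
plan([(.0557,.058),(.0557,.054),(.04,.12),(-.0,.15)])
```

```text
t 11.93 tip in tray [0.0547 0.0005 0.063 ] toolx yaw 0.274 F [-0.7 -0.9  1.4] q [0.21 0.26 2.04 0.44 0.13 1.09]
(0.0557, 0.058) [-0.03  0.01  0.04]
(0.0557, 0.054) [-0.05  0.01  0.07]
(0.04, 0.12) [ 0.27 -0.05 -0.52]
(-0.0, 0.15) [ 0.19 -0.19 -0.99]
```

Contact is light so far, so I'll press down to the hard stop.

>>> {"api": "play_rows", "payload": {"motion": [[[-0.03, 0.01, 0.04], [0, 0, 0], 1], [[-0.05, 0.01, 0.07], [0, 0, 0], 1], [[-0.08, 0.02, 0.1], [0, 0, 0], 1], [[-0.08, 0.02, 0.1], [0, 0, 0], 1]]}}

```text
time_s: 12.42
ee_pos: [0.6145, 0.2386, 0.0737]
ee_rot: [-2.799, -0.395, -1.094]
ft_force: [-6.6, 0.9, 25.0]
grip_width: 0.0005
grip_force: 12.4
```

```bash
python3 -c "
from h import *
where()"
```

```text
t 12.43 tip in tray [0.0636 0.0012 0.0612] toolx yaw 0.276 F [-6.6  0.9 25. ] q [0.21 0.28 2.03 0.59 0.1  0.94]
```

It is firm at 25 N with the tip corner at about 56 mm, so the plate is on its stop. Now up and clear, then check.

>>> {"api": "play_rows", "payload": {"motion": [[[0.2, 0, -0.25], [0, 0, 0], 1], [[0.4, 0, -0.6], [0, 0, 0], 1], [[0.5, 0, -0.95], [0, 0, 0], 1], [[0.5, 0, -1], [0, 0, 0], 1]]}}

```text
time_s: 12.92
ee_pos: [0.5803, 0.2279, 0.1741]
ee_rot: [-2.807, -0.397, -1.07]
ft_force: [0.4, -1.0, 0.2]
grip_width: 0.0003
grip_force: 0.0
```

>>> {"api": "play_rows", "payload": {"motion": [[[0, 0, -0.4], [0, 0, 0], 1], [[0, 0, -0.8], [0, 0, 0], 1], [[0, 0, -1], [0, 0, 0], 1], [[0, 0, -1], [0, 0, 0], 1], [[0, 0, -1], [0, 0, 0], 1]]}}

```text
time_s: 13.55
ee_pos: [0.5156, 0.2081, 0.2438]
ee_rot: [-2.811, -0.397, -1.059]
ft_force: [-0.3, 0.0, 0.8]
grip_width: 0.0009
grip_force: 0.0
```

Run:
```python
from h import *
where()
f=viewer.grab_frame("side"); a=cv2.resize(f["img"][120:320,180:400],None,fx=3,fy=3,interpolation=cv2.INTER_CUBIC)
for q in (np.pi,3.0,2.85):
    print(q,[(np.round((proj(f,T(P,flag(q,s,y)))-(180,120)+.5)*3)).tolist() for s,y in(('b',-.035),('b',.035),('e',.035))])
cv2.imwrite("pics/s6.png",a)
```

```text
t 13.55 tip in tray [-0.0333 -0.0359  0.2311] toolx yaw 0.274 F [-0.3  0.   0.8] q [ 0.18 -0.27  2.13  0.14  0.56  1.38]
3.141592653589793 [[295.0, 350.0], [263.0, 412.0], [244.0, 424.0]]
3.0 [[295.0, 344.0], [262.0, 407.0], [239.0, 415.0]]
2.85 [[297.0, 338.0], [263.0, 401.0], [236.0, 406.0]]
```

View pics/s6.png

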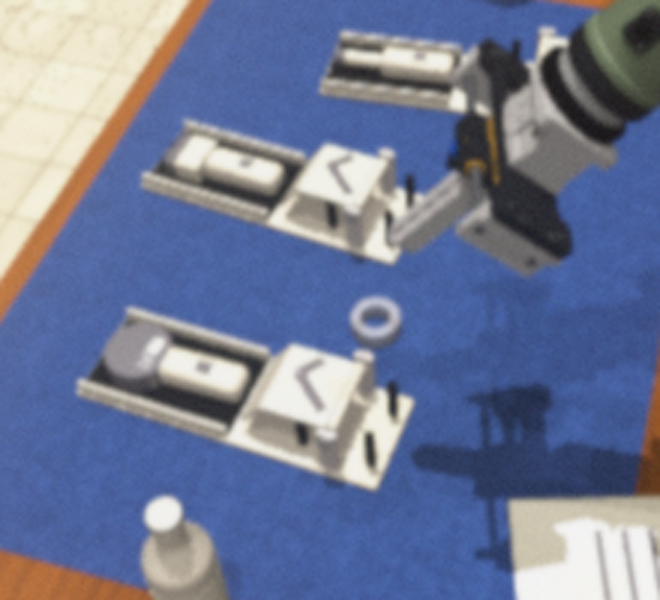

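The tick faces up and the marker lies flat like its neighbour, with the arm clear and the probe and tape unmoved. I'll hand it in.

```bash
python3 -c "
from h import *
print(job_done())"
```

```text
the job is handed in; nothing more can be done
None
```

The fan-headed probe's marker now lies fully over with its tick face up, the arm is clear, and the job is handed in; the first push jammed on the lip at about 95 N before I tilted the tool and finished cleanly.

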